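# Tip the fence tray to line up three enclosures, then close the row

## Task

Lift the hinged tray by its bow handle so that it tips and the three die-cast boxes slide down and lie flat against the fence, then lower the tray gently until it rests flat again, without letting it drop. Then push the boxes along the fence, still in one row against it, until the first touches the end stop and all three touch end to end. Leave the multimeter, the tape roll and the screwdriver where they are.

Things in the scene. Friction and masses are not known exactly. Their poses are not given: they have to be found in the camera images.
- handle_mid (a point): Middle of the grip of the tray's bow handle: a round dark steel bar 10 mm thick, straight for 110 mm along the tray's y, out beyond the tray's robot-side edge. With the tray flat it is 70 mm above the bench and 42 mm out from the floor's edge. It moves on an arc about the hinge and may turn in a grip that closes across it. The point's axes are the tray's.
- hinge_mid (a point): Middle of the hinge line of the tray, which runs along the tray's y just under the fence, 20 mm above the bench. With the tray flat the handle bar lies 232 mm from it along the tray's -x and 50 mm above it.
- fence_mid (a point): Point on the fence face, half-way along it, on the tray floor. The fence is an upright aluminium wall 6 mm thick, 30 mm high, along the whole 294 mm of the far side. A box lying flat against it has its centre 19.5 mm from its face.
- corner (a point): Inner corner on the grey floor where fence (plane x = 0) and end stop (plane y = 0; 6 mm thick, 26 mm high, 90 mm long) meet. Tray axes, tilting with it: x from handle to fence, y along the fence to the stop, z up. Floor: x -182 to 0, y -294 to 0 mm, 26 mm above the bench when flat; no walls on the other two sides. Closed row: box centres at x = -19.5, y = -32.5, -97.5, -162.5 mm.
- tray (a joint): Tilt of the tray about its hinge, rad: 0 flat on its rests, growing as the handle side rises, stop at 0.75. It does not stay up by itself; lifting takes 4 to 8 N at the handle. The boxes begin to slide at 0.2 to 0.35 rad; one lying askew needs about 0.5 rad for a second to turn flat to the fence.
- box_1_center (a point): Die-cast enclosure, a white closed box 39 mm (its x) by 65 mm (its y) by 28 mm high, about 0.12 kg, lying loose on the tray; this point is its centre, 14 mm above its underside, with the box's own axes. It starts nearest the end stop.
- box_2_center (a point): Die-cast enclosure, a white closed box 39 mm (its x) by 65 mm (its y) by 28 mm high, about 0.12 kg, lying loose on the tray; this point is its centre, 14 mm above its underside, with the box's own axes. It starts in the middle.
- box_3_center (a point): Die-cast enclosure, a white closed box 39 mm (its x) by 65 mm (its y) by 28 mm high, about 0.12 kg, lying loose on the tray; this point is its centre, 14 mm above its underside, with the box's own axes. It starts farthest from the end stop.
- multimeter_center (a point): Bystander: hand multimeter lying on its back, 136 x 68 x 47 mm; this point is 16 mm above the bench under its middle.
- tape_roll_center (a point): Bystander: roll of tape lying flat, 66 mm across, 19 mm high; centre of the roll.
- screwdriver_center (a point): Bystander: screwdriver lying on the bench, 197 mm long (along its y), 26 mm thick; its middle.
There are look-alikes about, which are no part of the job. Leave any purple look-alike of the part that bears box_2_center alone. What is shaped like the part that bears box_3_center but yellow is not meant.

How it is judged (in metres and radians):
On the way, in this order (a step that is already met when the one before it is completed fails the run):
1. The tray is tipped and all three boxes have slid flat against the fence (value of joint tray above 0.2 rad and x of box_1_center in the frame of corner between -0.0245 and -0.015 m and angle between the y axis of each of box_1_center, box_2_center, box_3_center and the y axis of corner, either way round below 0.08 rad and z of box_1_center in the frame of corner between 0.008 and 0.022 m and y of each of box_1_center, box_2_center, box_3_center in the frame of corner above -0.31 m and x of box_2_center in the frame of corner between -0.0245 and -0.015 m and z of box_2_center in the frame of corner between 0.008 and 0.022 m and x of box_3_center in the frame of corner between -0.0245 and -0.015 m and z of box_3_center in the frame of corner between 0.008 and 0.022 m), for 0.2 s.
2. The tray is flat again with the boxes still along the fence (value of joint tray below 0.03 rad and x of box_1_center in the frame of corner between -0.0245 and -0.015 m and angle between the y axis of each of box_1_center, box_2_center, box_3_center and the y axis of corner, either way round below 0.08 rad and z of box_1_center in the frame of corner between 0.008 and 0.022 m and y of each of box_1_center, box_2_center, box_3_center in the frame of corner above -0.31 m and x of box_2_center in the frame of corner between -0.0245 and -0.015 m and z of box_2_center in the frame of corner between 0.008 and 0.022 m and x of box_3_center in the frame of corner between -0.0245 and -0.015 m and z of box_3_center in the frame of corner between 0.008 and 0.022 m), for 0.2 s.
At the end, for the whole second after the job is handed in: Tray flat (0.03 rad); all three boxes on its floor, each within 5 mm and 0.08 rad of lying flat against the fence; row closed at the end stop, the first box at most 5 mm, the second 7 mm and the third 9 mm short of its place in a gapless row; boxes at rest (all of step 2 and y of box_1_center in the frame of corner above -0.0375 m and y of box_2_center in the frame of corner above -0.1045 m and y of box_3_center in the frame of corner above -0.1715 m and linear speed of each of box_1, box_2, box_3 below 0.01 m/s); the robot touches nothing.
It fails at once if The tray is dropped or slammed shut (falls faster than 2.5 rad/s) (velocity of joint tray below -2.5 rad/s).
It fails at once if The multimeter is displaced by more than 30 mm (distance of multimeter_center from where it was at the start of the episode above 0.03 m).
It fails at once if The tape roll is displaced by more than 30 mm (distance of tape_roll_center from where it was at the start of the episode above 0.03 m).
It fails at once if The screwdriver is displaced by more than 30 mm (distance of screwdriver_center from where it was at the start of the episode above 0.03 m).
It also fails if it takes over 54 s, if anything falls off the work surface, if the arm or the gripper's body presses on something with over 40 N, if the wrist force passes 120 N, or if a joint passes its speed limit or range.

## Robot

A 6-joint arm with a two-finger parallel gripper is mounted at the origin on a cart in front of the work surface, level with it; the furniture and walls round the work are solid. World frame = base frame: x ahead of the robot, y to its left, z up, the work surface at z = 0. Lengths are in mm, angles in rad, forces in N, time in s.
With the tool pointing down it reaches from about 350 to 975 mm from the base axis. Payload 7.1 kg.
Tool frame: the origin (TCP) lies midway between the tips of the shut fingers; the grasp point (between the pads) lies 19 mm behind it (ctrl.tcp_to_grasp is the distance from the TCP to the grasp point, in mm); z points along the fingers, y is the line along which they close (so a half turn about z gives the same grasp; the last joint's range is limited). The gripper opens to 88 mm and grips with 3 to 60 N. Pads are 20 mm wide; open, the fingers measure 115 mm over their backs; the gripper's body (75 mm by 178 mm) begins 61 mm behind the grasp point.
Start: joints at [1.175, 0.423, 1.63, -0, 1.089, -0.019], TCP at [229.934, 581.15, 222.675] pointing down, gripper open.
Joint ranges: [-3, 3], [-0.9, 2.11], [0.09, 2.58], [-1.31, 4.45], [0.11, 2.69], [-2.54, 2.54]. Speed limits (rad/s): [2.39, 2.39, 3.01, 3.14, 3.14, 3.14].

## Interface

Orientations are given as a rotation vector (axis times angle).
In Python, from workcell import get_obs, cams, ticket, boxes_of, ctrl gives the robot as it stands.
- The arm moves only by the shell command python3 -m creep 'ROWS' [OPENING]. ROWS is JSON, one flat list of numbers, 4 for each row, row after row: the shift along the world's x, y, z in m, then the turn about the world's z in rad. In form: [tx, ty, tz, spin, tx, ty, tz, spin, ...]. A call has 1 to 10 rows; each row is the pose to reach, as a shift and turn from the pose commanded when the call began; what a row does not reach only later rows make up. A row lasts 1/12 s, in which the tool goes at most 41.7 mm and 7.16 degrees, less where a joint would pass 70% of its speed; a pose out of reach is approached as far as the arm can. A call with a gripper value outside its range is refused whole. OPENING is the opening, from 0 (shut) to 1 (fully open), set as the call begins (- or left out, the last holds). The fingers move at their own pace and stop on an object; the grip force is fixed at half the most. Time passes only in rows, so rows that repeat a pose let the fingers close. It gives the time, the measured TCP pose, the force, the opening and the grip force at its end, in the units of the state.
- get_obs(): the state, without advancing time (a new reading comes with each control period).
- cams.get_image(name): name is "scene" or "top" or "wrist"; returns (picture, depth): 384x512x3 uint8, red, green, blue; 384x512 float32, mm along the optical axis (not along the pixel's ray), 0 where there is no reading.
- cams.get_calibration(name): a dict with "mtx" (3x3 intrinsics, pixels), "D" ([k1, k2, p1, p2, k3] as OpenCV has them; the pictures are not rectified), "R" (3x3) and "t" (3): a world point X has camera coordinates R X + t; the wrist camera has in their place "mount" (4x4, takes a point from camera to tool coordinates, whose origin is the TCP and whose axes are the flange's). Camera axes: x right, y down, z forward; pixel columns grow to the right and rows downward; lengths in mm; the calibration is good to about 2 mm. A picture is of the moment at which its call begins: read the wrist's pose just before it. get_calibration takes no time and is no camera call.
- ticket.close_job(): hands the job in; it is judged then, once.
Trained networks look in the newest picture that a camera, given by its name, has taken for a name from the list of things; names that differ only in an ending like _2 or _b are one class to them, and where a whole thing is asked for, a point or a joint stands for the part that bears it (a point fixed in the world has none). Each returns a list of dicts, best first, with "score" (0 to 1); they miss things now and then, are a little off and sometimes report something else, mostly with a low value. They report only what shows in the picture. A call takes as long as a camera call. They do not tell look-alikes from the thing itself.
- boxes_of(camera, target): "centre" ([column, row] in pixels, amid what is visible of it).
The state is a dict: "t": time; "qpos": joint angles; "qvel": joint speeds; "joint_torque": joint torques, N m; "ee_pos": TCP position; "orientation": TCP orientation; "ft_force": force on the tool from outside, world axes, zero at the start; "moment": the same for the moment, N m; "width": finger opening in mm; "grasp_force": force on a finger pad.
Only numpy, scipy, OpenCV 4.12 (cv2) and the standard library are available. Lean on these libraries where they do the work, as an engineer would, in place of code of your own. Each camera call takes 0.05 s, during which the arm holds its last target. There are 200 camera calls.

## Working session

There is one attempt and no reset: what is moved stays moved. The work goes in short steps, Python scripts to look and compute and a shell command to move; the robot and the scene stay as the last step left them, time stands still between calls to the robot, and variables do not carry over. Pictures are saved under pics/ and viewed, at most 10 in all, crops included, and the job is handed in when it is done.

```bash
mkdir -p pics; ls; cat > h.py <<'E'
import numpy as np, cv2
from workcell import get_obs, cams, ticket, boxes_of, ctrl
from scipy.spatial.transform import Rotation as Rn
def cal(n):
    c=cams.get_calibration(n); K=np.array(c["mtx"],float); D=np.array(c["D"],float)
    if "R" in c: return K,D,np.array(c["R"],float),np.array(c["t"],float).ravel()
    o=get_obs(); M=np.array(c["mount"],float); T=np.eye(4)
    T[:3,:3]=Rn.from_rotvec(o["orientation"]).as_matrix(); T[:3,3]=o["ee_pos"]
    W=np.linalg.inv(T@M); return K,D,W[:3,:3],W[:3,3]
def ray(C,px):
    K,D,R,t=C; p=cv2.undistortPoints(np.array([[px]],float),K,D)[0,0]
    return -R.T@t, R.T@np.array([p[0],p[1],1.])
def atz(C,px,z):
    o,d=ray(C,px); return o+d*(z-o[2])/d[2]
def atd(C,px,dep):
    o,d=ray(C,px); return o+d*dep
def tri(C1,p1,C2,p2):
    o1,d1=ray(C1,p1);o2,d2=ray(C2,p2)
    s=np.linalg.lstsq(np.c_[d1,-d2],o2-o1,rcond=None)[0]
    a,b=o1+s[0]*d1,o2+s[1]*d2; return (a+b)/2,np.linalg.norm(a-b)
def proj(C,X):
    K,D,R,t=C; return cv2.projectPoints(np.array(X,float).reshape(-1,3),cv2.Rodrigues(R)[0],t,K,D)[0][:,0]
E
python3 - <<'E'
from h import *
np.set_printoptions(precision=1,suppress=True)
ims=[];
for n in ["scene","top"]:
    C=cal(n); im,d=cams.get_image(n); np.savez(f"{n}0.npz",im=im,d=d)
    ims.append(im)
    for k in ["handle_mid","fence_mid","corner","hinge_mid","box_1_center","multimeter_center","tape_roll_center","screwdriver_center"]:
        for b in boxes_of(n,k)[:6]:
            c=b["centre"]; u,v=int(round(c[0])),int(round(c[1])); z=float(d[v,u])
            print(n,k,round(b["score"],2),np.array(c),z, atd(C,c,z) if z>0 else '')
cv2.imwrite("pics/a.png",cv2.resize(np.vstack(ims)[:,:,::-1],None,fx=.78,fy=.78))
cv2.imwrite("pics/top.png",cv2.resize(ims[1][:,:,::-1],(800,600)))
cv2.imwrite("pics/scene.png",cv2.resize(ims[0][:,:,::-1],(800,600)))
print(get_obs())
E
```

```text
pics
scene handle_mid 0.87 [327.2 265.4] 980.4224853515625 [ 567.3 -187.9   25.4]
scene fence_mid 0.74 [327.1 263.6] 985.2193603515625 [ 571.4 -183.3   24.4]
scene corner 0.88 [324.5 263. ] 972.2242431640625 [ 560.6 -182.6   36.9]
scene hinge_mid 0.59 [324.5 265.2] 977.8606567382812 [ 560.6 -184.2   28.1]
scene box_1_center 0.94 [305.2 230.2] 1024.627685546875 [580.5 -79.1  52.8]
scene box_1_center 0.32 [328.  264.3] 981.6218872070312 [ 570.9 -186.9   26.3]
scene multimeter_center 0.88 [220.4 168.4] 1213.433349609375 [526.2 284.1  38.9]
scene tape_roll_center 0.85 [211.3 220.3] 1112.2716064453125 [401.6 140.2   5.1]
scene screwdriver_center 0.83 [149.8 194.5] 1167.856201171875 [292.7 335.   18.2]
top handle_mid 0.92 [319.1 186.5] 1184.525634765625 [ 564.9 -169.    53.2]
top fence_mid 0.85 [312.9 189.8] 1184.943115234375 [ 553.9 -148.5   51.9]
top corner 0.64 [316.1 190.2] 1213.5330810546875 [ 555.  -164.5   23.2]
top hinge_mid 0.86 [313.5 189.8] 1186.110595703125 [ 554.  -150.7   50.7]
top box_1_center 0.7 [283.4 178.5] 1188.98876953125 [591.4 -50.6  51.5]
top box_1_center 0.19 [312.6 185. ] 1180.0723876953125 [ 569.3 -146.6   58.2]
top multimeter_center 0.87 [178.1 193.5] 1194.905517578125 [540.5 301.7  41.7]
top tape_roll_center 0.78 [233.7 240.3] 1221.0546875 [383.5 115.7   0.6]
top screwdriver_center 0.68 [164.9 261.9] 1199.04833984375 [311.2 346.2  16.6]
{'t': 0.9, 'qpos': array([ 1.2,  0.4,  1.6,  0. ,  1.1, -0. ]), 'qvel': array([-0.,  0., -0., -0., -0., -0.]), 'joint_torque': array([ -0. , -54.5, -27.4,   0.1,   0. ,   0. ]), 'ee_pos': array([229.9, 581.1, 222.7]), 'orientation': array([-0.6, -3.1,  0. ]), 'ft_force': array([ 1.2, -0.4, -0.2]), 'moment': array([-0.1,  0. , -0. ]), 'grasp_force': 0.0, 'width': 87.76740571375954}
```

View pics/top.png

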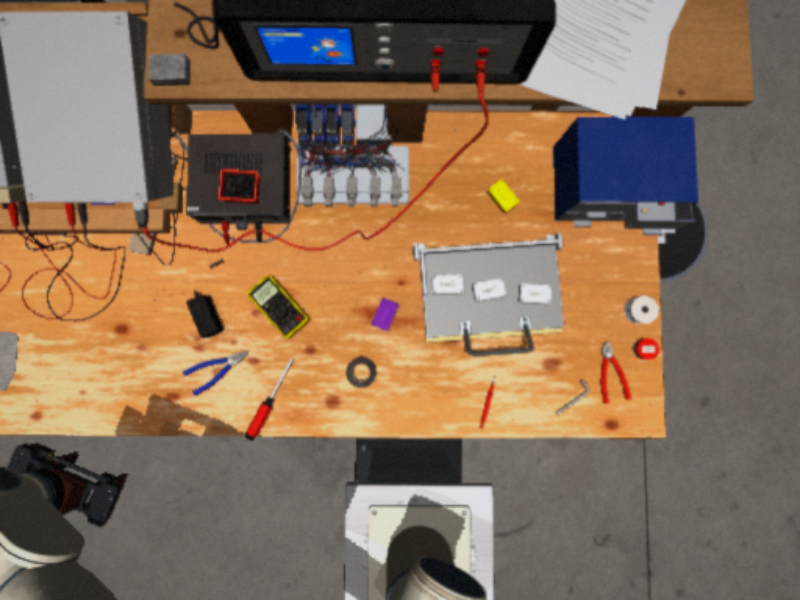

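View pics/scene.png

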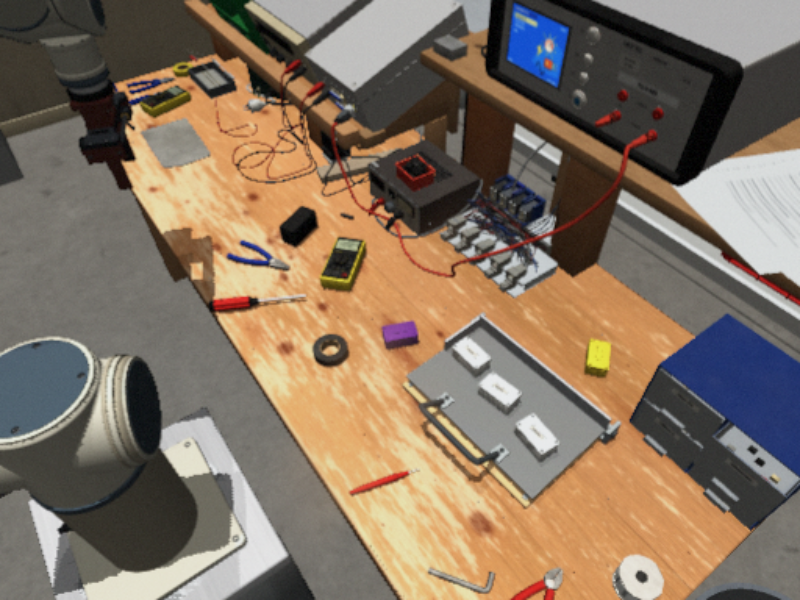

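The top view (800 px scale) shows the tray with its fence on the far side, about (418,250)–(560,240). The bow-handle grip runs about (470,352)–(530,347). The white boxes are at (447,284), (489,289) and (535,293).

Things that could be mistaken for a box: the purple one at (385,314), the yellow one at (503,196) and the black case at (204,314). The pliers and the red pen at (487,403) could be mistaken for the bar. I choose the three white boxes and the dark bar, and check them in a close crop.

```bash
python3 - <<'E'
import numpy as np,cv2
a=np.load("top0.npz")["im"][145:235,260:370]; b=np.load("scene0.npz")["im"][195:325,255:400]
a=cv2.resize(a,None,fx=5,fy=5,interpolation=cv2.INTER_CUBIC);b=cv2.resize(b,None,fx=5,fy=5,interpolation=cv2.INTER_CUBIC)
cv2.imwrite("pics/ca.png",a[:,:,::-1]);cv2.imwrite("pics/cb.png",b[:600,:,::-1])
E
```

```text
(no output)
```

View pics/ca.png

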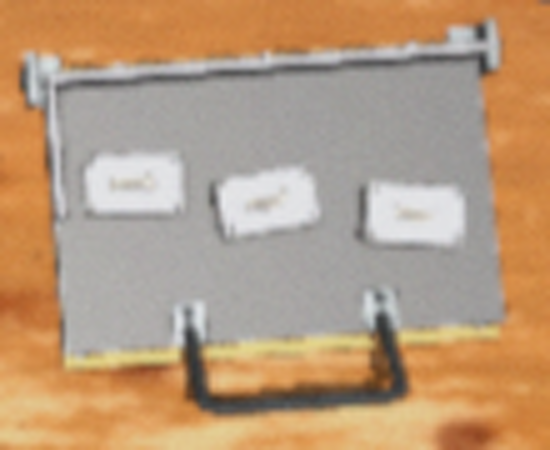

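View pics/cb.png

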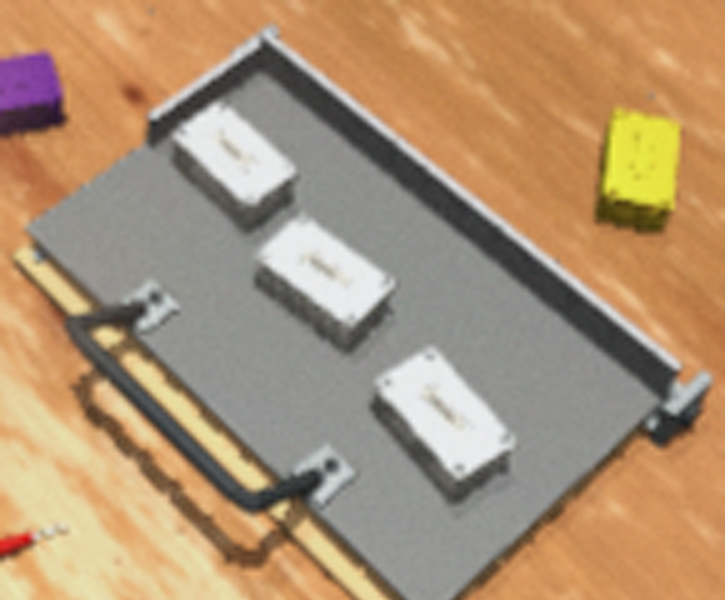

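The crop confirms three white boxes, a dark bar with crop ends (205,403) and (400,392), and a stop on the left (+y) with the fence on the far side.

```bash
python3 - <<'E'
from h import *
np.set_printoptions(precision=1,suppress=True)
T,S=cal("top"),cal("scene")
L=tri(T,(301,225.6),S,(271,260)); R=tri(T,(340,223.4),S,(305,294.4)); print("bar",L,R)
# fence top-edge ends, tri
fl=tri(T,(260+55/5,145+78/5),S,(255+268/5,195+36/5)); fr=tri(T,(260+480/5,145+52/5),S,(255+675/5,195+370/5)); print("fence",fl,fr)
for a in(L[0]-R[0],fl[0]-fr[0]): print("tray y dir yaw",np.arctan2(-a[0],a[1]))
print("bar at z70",atz(T,(301,225.6),70),atz(T,(340,223.4),70), "fence z56",atz(T,(271,160.6),56),atz(T,(356,155.4),56))
for p in((134,183),(267,202),(414,213)): print("box",atz(T,(260+p[0]/5,145+p[1]/5),54))
Rt=Rn.from_rotvec(get_obs()["orientation"]).as_matrix(); print(Rt)
d=np.load("top0.npz")["d"]
for p in((555,215),(560,150),(690,190),(600,220)):
    u,v=int(p[0]*.64),int(p[1]*.64); print("case",p,atd(T,(u,v),float(d[v,u])))
print(cams.get_calibration("wrist")["mount"])
E
```

```text
bar (array([ 437.7, -106.6,   69. ]), np.float64(4.7203702672971355)) (array([ 444.8, -232.1,   73.8]), np.float64(3.647870434750163))
fence (array([651.3,  -9.5,  57.9]), np.float64(1.764794675085009)) (array([ 673.2, -297.4,   51.3]), np.float64(6.9283899056662275))
tray y dir yaw 0.05678691423046986
tray y dir yaw 0.07601282412308337
bar at z70 [ 435.7 -105.2   70. ] [ 443.3 -232.    70. ] fence z56 [650.8  -9.1  56. ] [ 669.6 -293.5   56. ]
box [580.8 -61.6  54. ]
box [ 568.4 -150.    54. ]
box [ 561.5 -247.6   54. ]
[[-0.9  0.4 -0. ]
 [ 0.4  0.9 -0. ]
 [ 0.  -0.  -1. ]]
case (555, 215) [ 744.1 -306.7    6.2]
case (560, 150) [ 876.4 -307.2   50. ]
case (690, 190) [ 755.9 -520.8  172.2]
case (600, 220) [ 728.6 -399.3   29.2]
[[  -0.    -1.    -0.3   80.8]
 [   1.    -0.    -0.    -1.1]
 [   0.    -0.3    1.  -162.7]
 [   0.     0.     0.     1. ]]
```

```bash
python3 -m creep '[0.02,-0.04,0,-0.1,0.04,-0.08,0,-0.2,0.05,-0.12,0,-0.32,0.06,-0.16,0,-0.44,0.07,-0.2,0,-0.56,0.08,-0.24,0,-0.68,0.09,-0.28,0,-0.8,0.1,-0.32,0,-0.92,0.11,-0.36,0,-1.04,0.12,-0.4,0,-1.13]' 0.5; python3 -m creep '[0.01,-0.04,0,0,0.02,-0.08,0,0,0.03,-0.12,0,0,0.04,-0.16,0,0,0.05,-0.2,0,0,0.06,-0.24,0,0,0.07,-0.28,0,0,0.08,-0.32,0,0,0.09,-0.35,0,0,0.09,-0.35,0,0]'
```

```text
t: 1.73
ee_pos: [349.4, 181.8, 223.0]
orientation: [2.155, 2.285, 0.001]
ft_force: [0.7, -0.2, 0.8]
width: 43.9
grasp_force: 0.0
t: 2.57
ee_pos: [441.5, -171.4, 223.3]
orientation: [2.151, 2.284, 0.001]
ft_force: [0.2, 0.0, 0.3]
width: 44.0
grasp_force: 0.0
```

```bash
python3 - <<'E'
from h import *
np.set_printoptions(precision=1,suppress=True)
C=cal("wrist"); im,d=cams.get_image("wrist"); np.savez("w1.npz",im=im,d=d,R=C[2],t=C[3])
cv2.imwrite("pics/w1.png",im[:,:,::-1])
h,w=d.shape; v,u=np.mgrid[0:h,0:w]; m=d>0
p=cv2.undistortPoints(np.c_[u[m],v[m]].astype(float)[:,None],C[0],C[1])[:,0]
X=(np.c_[p,np.ones(len(p))]*d[m][:,None]-C[3])@C[2]
s=(im[m].max(1)<90)&(abs(X[:,2]-72)<12)&(abs(X[:,0]-440)<40)&(abs(X[:,1]+169)<80)
B=X[s]; print(len(B),B.min(0),B.max(0),np.median(B,0))
g=[B[abs(B[:,1]-y)<8] for y in(-210,-190,-170,-150,-130)]
for q in g: print(len(q), np.median(q,0) if len(q) else '', q[:,0].min() if len(q) else '', q[:,0].max() if len(q) else '', np.percentile(q[:,2],95) if len(q) else '')
print(proj(C,[[440,-169,70]]))
E
```

```text
755 [ 430.3 -234.3   60.2] [463.8 -98.9  77.4] [ 439.  -174.1   74.4]
78 [ 440.6 -209.2   74.9] 436.43820920322025 444.9170016521206 76.27310648391722
92 [ 439.1 -190.1   75. ] 434.19456759590844 443.07889868439645 76.58359167613756
108 [ 437.7 -169.8   74.8] 433.164819612854 441.88633522624093 76.2017692483327
76 [ 436.1 -152.8   75.2] 432.2279883949889 440.74109491059596 76.71252815634017
0    
[[258.8 175.1]]
```

View pics/w1.png

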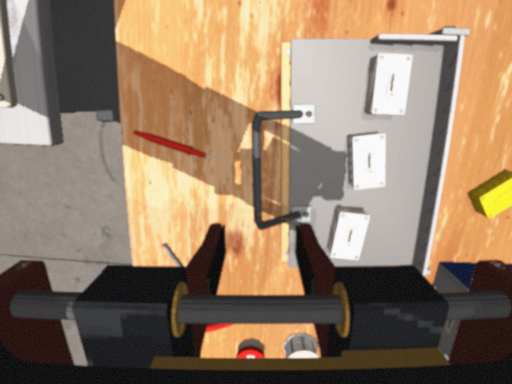

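The wrist view shows the bar at about (257,168), clear between the fingers, with the boxes on the tray at (392,83), (369,160) and (350,235). I'll descend onto it.

```bash
python3 -m creep '[-0.003,0.001,-0.03,0.01,-0.003,0.001,-0.065,0.01,-0.003,0.001,-0.1,0.01,-0.003,0.001,-0.13,0.01,-0.003,0.001,-0.155,0.01,-0.003,0.001,-0.17,0.01,-0.003,0.001,-0.172,0.01,-0.003,0.001,-0.172,0.01]' && python3 -m creep '[0,0,0,0,0,0,0,0,0,0,0,0,0,0,0,0,0,0,0,0,0,0,0,0]' 0
```

```text
t: 3.28
ee_pos: [435.5, -164.2, 50.2]
orientation: [-2.135, -2.301, 0.001]
ft_force: [0.2, 0.8, -0.4]
width: 44.1
grasp_force: 0.0
t: 3.78
ee_pos: [437.7, -165.6, 51.3]
orientation: [2.137, 2.299, 0.003]
ft_force: [1.9, 3.3, 3.4]
width: 9.5
grasp_force: 30.0
```

```bash
python3 -m creep '[0.0016,0.0001,0.0069,0,0.0034,0.0002,0.0138,0,0.0055,0.0004,0.0206,0,0.0077,0.0005,0.0274,0,0.0101,0.0007,0.0341,0,0.0127,0.0009,0.0407,0,0.0155,0.0011,0.0473,0,0.0186,0.0013,0.0537,0,0.0218,0.0015,0.0601,0,0.0252,0.0018,0.0663,0]'
```

```text
t: 4.62
ee_pos: [461.8, -163.7, 117.4]
orientation: [2.138, 2.302, -0.0]
ft_force: [5.0, -1.7, -8.6]
width: 9.2
grasp_force: 30.0
```

```bash
python3 -m creep '[0.003,0.0002,0.0051,0,0.006,0.0004,0.0102,0,0.0092,0.0006,0.0152,0,0.0126,0.0009,0.0201,0,0.0161,0.0011,0.0249,0,0.0196,0.0014,0.0296,0,0.0233,0.0016,0.0343,0,0.0271,0.0019,0.0388,0,0.0311,0.0022,0.0433,0,0.0351,0.0025,0.0476,0]'; python3 -m creep '[0,0,0,0,0,0,0,0,0,0,0,0,0,0,0,0,0,0,0,0,0,0,0,0,0,0,0,0,0,0,0,0,0,0,0,0,0,0,0,0]'; python3 - <<'E'
from h import *
a,da=cams.get_image("top"); b,db=cams.get_image("scene")
np.savez("tilt.npz",a=a,da=da,b=b,db=db)
x=cv2.resize(a[145:235,260:370],None,fx=3.6,fy=5);y=cv2.resize(b[195:315,255:400],(400,450))
cv2.imwrite("pics/tilt.png",np.hstack([x,y])[:,:,::-1])
E
```

```text
t: 5.45
ee_pos: [495.4, -161.0, 165.0]
orientation: [-2.136, -2.3, 0.003]
ft_force: [-7.5, -3.5, 2.1]
width: 8.8
grasp_force: 30.0
t: 6.28
ee_pos: [495.3, -161.0, 165.0]
orientation: [-2.136, -2.301, 0.003]
ft_force: [-8.2, -2.8, 2.6]
width: 9.0
grasp_force: 30.0
```

View pics/tilt.png

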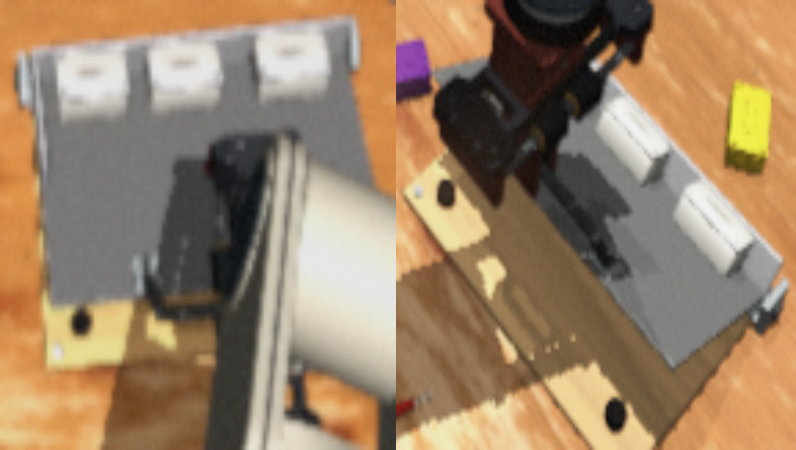

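The boxes (90,75), (187,70) and (292,60) all lie flat along the fence, with a gap before each. I'll hold a little longer, then lower slowly.

```bash
python3 -m creep '[0,0,0,0,0,0,0,0,0,0,0,0,0,0,0,0,0,0,0,0,0,0,0,0]'; python3 -m creep '[-0.004,-0.0003,-0.0043,0,-0.008,-0.0006,-0.0088,0,-0.0118,-0.0009,-0.0133,0,-0.0155,-0.0011,-0.018,0,-0.019,-0.0014,-0.0227,0,-0.0225,-0.0016,-0.0275,0,-0.0259,-0.0019,-0.0324,0,-0.0291,-0.0021,-0.0374,0,-0.0321,-0.0023,-0.0425,0,-0.0351,-0.0025,-0.0476,0]'; python3 -m creep '[-0.0034,-0.0003,-0.0062,0,-0.0066,-0.0005,-0.0126,0,-0.0097,-0.0007,-0.019,0,-0.0125,-0.0009,-0.0256,0,-0.0151,-0.0011,-0.0322,0,-0.0175,-0.0013,-0.0389,0,-0.0197,-0.0014,-0.0457,0,-0.0218,-0.0016,-0.0525,0,-0.0236,-0.0017,-0.0594,0,-0.0244,-0.0017,-0.063,0]'
```

```text
t: 6.88
ee_pos: [495.3, -161.0, 165.0]
orientation: [-2.136, -2.301, 0.003]
ft_force: [-6.3, -3.0, 1.7]
width: 9.2
grasp_force: 30.0
t: 7.72
ee_pos: [461.3, -163.7, 116.6]
orientation: [2.138, 2.302, -0.0]
ft_force: [-3.8, -2.4, 0.1]
width: 9.3
grasp_force: 30.0
t: 8.55
ee_pos: [437.6, -165.4, 53.2]
orientation: [2.137, 2.301, 0.001]
ft_force: [1.9, 2.5, 33.6]
width: 9.0
grasp_force: 30.0
```

```bash
python3 -m creep '[-0.0004,0,-0.0015,0,-0.0008,-0.0001,-0.003,0,-0.0008,-0.0001,-0.0038,0,-0.0008,-0.0001,-0.0038,0,-0.0008,-0.0001,-0.0038,0]'
```

```text
t: 8.97
ee_pos: [437.8, -165.8, 52.4]
orientation: [2.136, 2.3, 0.002]
ft_force: [-3.4, 4.2, 30.2]
width: 9.3
grasp_force: 30.0
```

```bash
python3 -m creep '[0,0,0.002,0,0,0,0.002,0,0,0,0.002,0,0,0,0.002,0,0,0,0.002,0]' 0.5; python3 -m creep '[0,0,0.03,0,0,0,0.07,0,0,0,0.11,0,-0.01,0,0.15,0,-0.03,0,0.18,0,-0.03,0,0.2,0,-0.03,0,0.21,0,-0.03,0,0.21,0]'; python3 - <<'E'
from h import *
np.set_printoptions(precision=1,suppress=True)
C=cal("wrist"); im,d=cams.get_image("wrist"); np.savez("w2.npz",im=im,d=d,R=C[2],t=C[3])
cv2.imwrite("pics/w2.png",im[:,:,::-1])
h,w=d.shape; v,u=np.mgrid[0:h,0:w]; m=d>0
p=cv2.undistortPoints(np.c_[u[m],v[m]].astype(float)[:,None],C[0],C[1])[:,0]
X=(np.c_[p,np.ones(len(p))]*d[m][:,None]-C[3])@C[2]
I=np.full(d.shape,-1);I[m]=np.arange(m.sum())
W=((im.min(2)>165)&m).astype(np.uint8); W[250:]=0
n,l,st,cc=cv2.connectedComponentsWithStats(W)
for i in range(1,n):
    if st[i,4]<150: continue
    P=X[I[(l==i)]]; P=P[abs(P[:,2]-54)<8]
    if len(P)<50: continue
    print(cc[i],st[i,4],np.median(P[:,2]),cv2.minAreaRect(P[:,:2].astype(np.float32)))
g=(im[m].ptp(1)<25 if hasattr(im,'ptp') else (im[m].max(1).astype(int)-im[m].min(1)<25))
F=X[g&(abs(X[:,0]-560)<70)&(abs(X[:,1]+150)<120)&(abs(X[:,2]-26)<10)]
A=np.c_[F[:,:2],np.ones(len(F))]; print("floor plane",len(F),np.linalg.lstsq(A,F[:,2],rcond=None)[0],np.median(F[:,2]))
E
```

```text
t: 9.38
ee_pos: [436.0, -165.3, 51.8]
orientation: [-2.137, -2.301, 0.001]
ft_force: [-0.8, 1.1, 0.3]
width: 38.8
grasp_force: 0.0
t: 10.05
ee_pos: [407.5, -166.0, 264.0]
orientation: [2.135, 2.299, 0.002]
ft_force: [-0.6, -0.5, -0.2]
width: 43.6
grasp_force: 0.0
[382.  146.6] 23228 55.46804166865931 ((619.107421875, -140.06639099121094), (95.14603424072266, 271.75341796875), 4.803309440612793)
floor plane 15385 [ 0.  -0.  25.9] 26.87866547101972
```

View pics/w2.png

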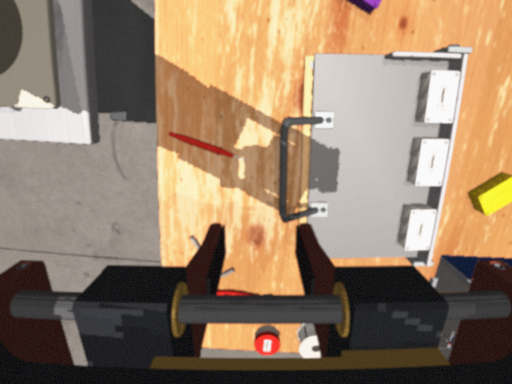

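The tray is flat and the boxes lie along the fence at pixels (440,96), (431,161) and (419,229). The near end of box 3 is at row ~250.

```bash
python3 - <<'E'
from h import *
np.set_printoptions(precision=1,suppress=True)
C=cal("wrist"); z=np.load("w2.npz"); C=(C[0],C[1],z["R"],z["t"]); d=z["d"]
for n,p,zz in (("b1",(440,97),54),("b2",(432,162),54),("b3",(419,229),54),("b3 end",(402,249),54),("b3 end",(430,251),54),("b1 top",(430,70),54),("fence",(463,70),56),("fence",(449,160),56),("fence end",(433,262),56),("stop",(395,54),52),("stop",(450,56),52)):
    print(n,atz(C,p,zz), atd(C,p,float(d[p[1],p[0]])))
E
```

```text
b1 [631.6 -57.4  54. ] [630.4 -57.5  55.9]
b2 [ 641.  -141.7   54. ] [ 640.1 -141.5   55.4]
b3 [ 646.6 -241.    54. ] [ 645.9 -240.5   55.1]
b3 end [ 628.4 -274.8   54. ] [ 645.6 -288.9   26. ]
b3 end [ 673.1 -275.7   54. ] [ 670.9 -274.1   57. ]
b1 top [610.9 -26.6  54. ] [625.9 -22.4  27.5]
fence [653.2 -22.2  56. ] [653.2 -22.2  56.1]
fence [ 663.2 -136.8   56. ] [ 662.4 -136.6   57.2]
fence end [ 681.6 -293.    56. ] [ 696.3 -303.8   36.6]
stop [563.4 -12.5  52. ] [563.3 -12.6  52.3]
stop [634.7  -7.1  52. ] [634.3  -7.3  52.5]
```

```bash
python3 -m creep '[0.025,-0.01,0,0.12,0.05,-0.025,0,0.24,0.075,-0.04,0,0.36,0.1,-0.055,0,0.48,0.125,-0.07,0,0.6,0.15,-0.085,0,0.72,0.175,-0.1,0,0.84,0.2,-0.11,0,0.96,0.22,-0.12,0,1.08,0.241,-0.131,0,1.2]' 0; python3 -m creep '[0,0,0,0.12,0,0,-0.01,0.24,0,0,-0.03,0.37,0,0,-0.06,0.37,0,0,-0.09,0.37,0,0,-0.12,0.37,0,0,-0.12,0.37,0,0,-0.12,0.37]'; python3 - <<'E'
from h import *
o=get_obs(); print(o["qpos"],o["ee_pos"],Rn.from_rotvec(o["orientation"]).as_matrix()[:2,:2])
C=cal("top"); im,d=cams.get_image("top"); C2=cal("wrist"); w,dw=cams.get_image("wrist")
np.savez("w3.npz",im=w,d=dw,R=C2[2],t=C2[3])
a=cv2.resize(im[145:235,265:375],(400,330));b=cv2.resize(w,(400,330))
cv2.imwrite("pics/pre.png",np.hstack([a,b])[:,:,::-1])
E
```

```text
t: 10.93
ee_pos: [647.8, -296.4, 258.0]
orientation: [-0.454, -3.104, -0.002]
ft_force: [-0.0, 0.7, 0.2]
width: 0.4
grasp_force: 0.0
t: 11.6
ee_pos: [645.4, -295.3, 137.9]
orientation: [0.115, -3.133, -0.005]
ft_force: [0.2, 0.0, -0.2]
width: 0.2
grasp_force: 0.0
[-4.45905227e-01  6.40412810e-01  1.47207511e+00  1.42725427e-06
  1.03658405e+00 -2.09005257e+00] [ 645.41483082 -295.32770935  137.87327453] [[-0.99728917 -0.073272  ]
 [-0.073295    0.99730508]]
```

View pics/pre.png

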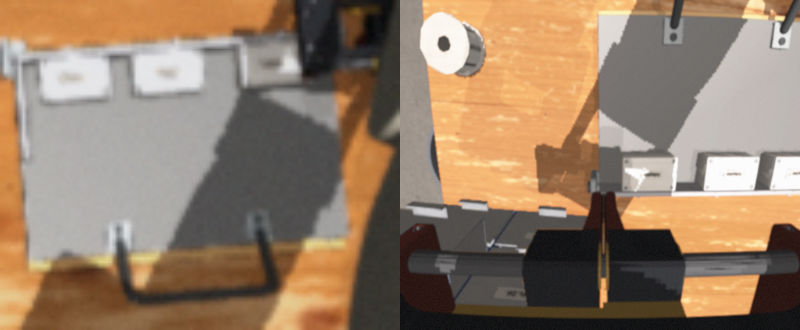

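The wrist view shows box 3's end at (622,172) with the shut fingers off that end at (603,195), and a hinge bracket at (594,182). I'll check the landing spot against the bracket before going down.

```bash
python3 - <<'E'
from h import *
np.set_printoptions(precision=1,suppress=True)
z=np.load("w3.npz"); C=cal("wrist"); C=(C[0],C[1],z["R"],z["t"]); d=z["d"]
f=lambda p:((p[0]-400)*512/400,p[1]*384/330)
for n,p in (("bracket",(594,182)),("bracket near",(594,172)),("b3 end near",(622,157)),("b3 end far",(622,188)),("b3 c",(650,173)),("floor corner",(600,190)),("fence",(690,193))):
    q=f(p); u,v=int(q[0]),int(q[1]); print(n,np.array(q),atd(C,q,float(d[v,u])),atz(C,q,54))
print("landing px",proj(C,[[648,-296,35],[638,-296,35],[658,-296,35],[648,-282,35],[648,-310,35]])*[400/512,330/384]+[400,0])
E
```

```text
bracket [248.3 211.8] [ 669.  -307.4   37. ] [ 662.4 -307.1   54. ]
bracket near [248.3 200.1] [ 663.5 -308.5   17. ] [ 650.9 -307.8   54. ]
b3 end near [284.2 182.7] [ 636.5 -274.5   36.6] [ 631.9 -276.4   54. ]
b3 end far [284.2 218.8] [ 670.9 -271.8   44.3] [ 667.  -272.9   54. ]
b3 c [320.  201.3] [ 646.9 -241.7   55.2] [ 647.3 -241.4   54. ]
floor corner [256.  221.1] [ 672.8 -299.2   50.3] [ 671.3 -299.3   54. ]
fence [371.2 224.6] [ 665.9 -190.3   57.1] [ 667.2 -188.9   54. ]
landing px [[604.1 165. ]
 [604.6 156.6]
 [603.5 173.2]
 [615.1 165.8]
 [593.  164.2]]
```

```bash
python3 -m creep '[0,0,-0.03,0,0,0,-0.055,0,0,0,-0.075,0,0,0,-0.09,0,0,0,-0.098,0,0,0,-0.102,0,0,0,-0.102,0]'; python3 -m creep '[0.001,0.003,0,0,0.002,0.006,0,0,0.003,0.009,0,0,0.003,0.012,0,0,0.003,0.015,0,0,0.003,0.018,0,0,0.003,0.022,0,0,0.003,0.026,0,0,0.003,0.03,0,0,0.002,0.034,0,0]'
```

```text
t: 12.28
ee_pos: [647.7, -296.6, 40.5]
orientation: [-0.115, 3.139, -0.0]
ft_force: [0.2, 0.3, 0.5]
width: 0.4
grasp_force: 0.0
t: 13.12
ee_pos: [649.4, -262.0, 40.2]
orientation: [-0.115, 3.139, -0.0]
ft_force: [-0.3, -1.0, -0.2]
width: 0.4
grasp_force: 0.4
```

```bash
python3 -m creep '[0,0.004,0,0,-0.001,0.008,0,0,-0.001,0.012,0,0,-0.001,0.016,0,0,-0.002,0.02,0,0,-0.002,0.024,0,0,-0.002,0.027,0,0,-0.002,0.03,0,0,-0.003,0.032,0,0,-0.003,0.034,0,0]'; python3 -m creep '[0,0.001,0,0,0,0.002,0,0,0,0.003,0,0,0,0.004,0,0]'
```

```text
t: 13.95
ee_pos: [646.2, -228.2, 40.1]
orientation: [0.115, -3.139, 0.0]
ft_force: [0.1, -0.9, -0.5]
width: 0.5
grasp_force: 0.5
t: 14.28
ee_pos: [646.3, -224.5, 40.2]
orientation: [-0.115, 3.139, -0.0]
ft_force: [0.7, -1.5, -0.8]
width: 0.4
grasp_force: 0.7
```

```bash
python3 -m creep '[0,0.001,0,0,0,0.002,0,0,0,0.003,0,0]'; python3 -m creep '[0,0.001,0,0,0,0.002,0,0,0,0.003,0,0]'
```

```text
t: 14.53
ee_pos: [646.3, -221.4, 40.2]
orientation: [-0.115, 3.139, -0.0]
ft_force: [0.3, -2.0, -0.6]
width: 0.8
grasp_force: 0.7
t: 14.78
ee_pos: [646.3, -218.3, 40.2]
orientation: [0.115, -3.139, 0.0]
ft_force: [-0.9, -1.5, 0.1]
width: 0.2
grasp_force: 0.7
```

```bash
python3 -m creep '[0,0.001,0,0,0,0.002,0,0]'; python3 -m creep '[0,0.001,0,0,0,0.002,0,0]'; python3 -m creep '[0,0.0,0,0]'; python3 - <<'E'
from h import *
w,dw=cams.get_image("wrist"); im,d=cams.get_image("top")
a=cv2.resize(im[145:235,265:375],(400,330));b=cv2.resize(w,(400,330))
cv2.imwrite("pics/push.png",np.hstack([a,b])[:,:,::-1])
E
```

```text
t: 14.95
ee_pos: [646.3, -216.3, 40.1]
orientation: [0.115, -3.139, -0.0]
ft_force: [-0.4, -1.0, -0.3]
width: 0.3
grasp_force: 0.8
t: 15.12
ee_pos: [646.2, -214.4, 40.1]
orientation: [0.115, -3.139, 0.0]
ft_force: [-0.7, -2.1, 0.5]
width: 0.4
grasp_force: 0.9
t: 15.2
ee_pos: [646.2, -214.2, 40.1]
orientation: [0.115, -3.139, -0.0]
ft_force: [-0.3, -0.8, -0.8]
width: 0.3
grasp_force: 0.4
```

View pics/push.png

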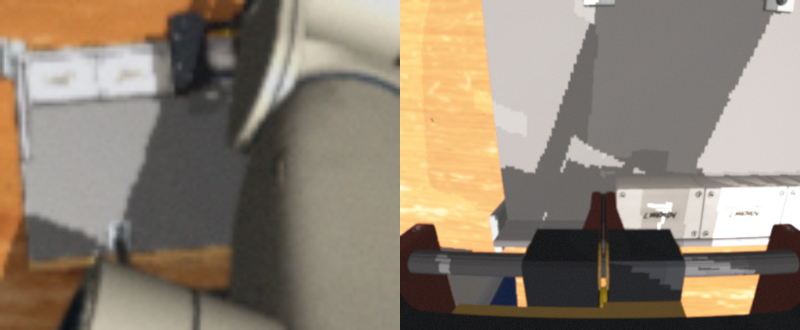

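The row is closed end to end at (60,75) and (125,72). Box 1 is within a few millimetres of the stop at x≈25, so I'll push on gently until the force rises.

```bash
python3 -m creep '[0,0.001,0,0,0,0.002,0,0]'; python3 -m creep '[0,0.001,0,0,0,0.002,0,0]'; python3 -m creep '[0,0.001,0,0,0,0.001,0,0]'
```

```text
t: 15.47
ee_pos: [646.2, -212.6, 40.2]
orientation: [0.115, -3.139, 0.0]
ft_force: [-0.5, -2.6, -0.4]
width: 0.2
grasp_force: 1.1
t: 15.63
ee_pos: [646.2, -211.6, 40.3]
orientation: [0.116, -3.139, 0.003]
ft_force: [-2.9, -11.0, -1.5]
width: 0.4
grasp_force: 5.4
t: 15.8
ee_pos: [646.2, -211.6, 40.3]
orientation: [-0.116, 3.139, -0.005]
ft_force: [-2.1, -10.6, -0.4]
width: 0.4
grasp_force: 5.5
```

Stop contact: the force jumped to 11 N. I'll back off, rise and look.

```bash
python3 -m creep '[0,-0.003,0,0,0,-0.008,0,0,0,-0.014,0,0,0,-0.016,0.02,0,0,-0.016,0.06,0,0,-0.016,0.1,0,-0.03,0.02,0.14,0,-0.06,0.06,0.17,0,-0.09,0.1,0.19,0,-0.1,0.12,0.2,0]'; python3 -m creep '[-0.03,0.02,0,0,-0.06,0.02,0,0,-0.1,0.02,0,0,-0.13,0.02,0,0,-0.13,0.02,0,0,-0.13,0.02,0,0]'; python3 - <<'E'
from h import *
np.set_printoptions(precision=1,suppress=True)
C=cal("wrist"); w,d=cams.get_image("wrist"); im,_=cams.get_image("top")
np.savez("w4.npz",im=w,d=d,R=C[2],t=C[3])
a=cv2.resize(im[145:235,265:375],(400,330));b=cv2.resize(w,(400,330))
cv2.imwrite("pics/end.png",np.hstack([a,b])[:,:,::-1])
E
```

```text
t: 16.63
ee_pos: [560.7, -111.8, 228.2]
orientation: [-0.113, 3.138, 0.0]
ft_force: [0.6, -0.2, 0.4]
width: 0.7
grasp_force: 0.0
t: 17.13
ee_pos: [430.9, -92.4, 227.3]
orientation: [-0.114, 3.139, 0.0]
ft_force: [1.1, -0.1, 0.0]
width: 0.3
grasp_force: 0.0
```

View pics/end.png

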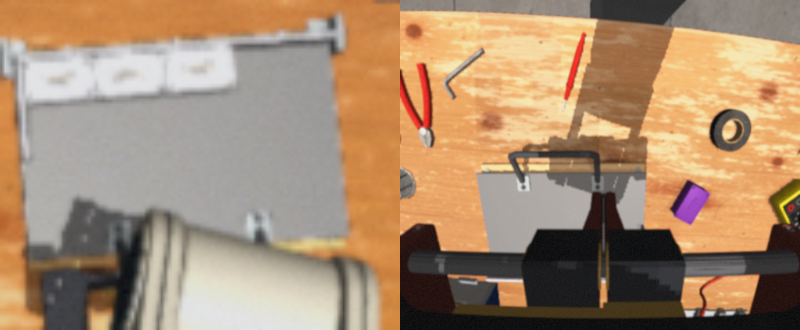

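The row at (60,75), (130,73) and (200,66) is closed against the stop and straight along the fence. The tray is flat and the arm is clear, so I'm handing in.

```bash
python3 -c "
from workcell import ticket
print(ticket.close_job())"
```

```text
the job is handed in; nothing more can be done
None
```

I tipped the tray, lowered it flat again under control and pushed the three boxes into a closed row against the fence and end stop, without going near the bystanders; the job is handed in, but no verdict came back.

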